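Pair the bisque planters with their saucers

TASK

The small planters and their saucers have come out of the kiln all mixed up on the ware board. Set each of the four planters on the saucer made for it (same shape, matching size): upright, flat on the saucer's floor in the middle of its rim, the square and the long planter turned squarely to their saucers. Set them down gently rather than dropping them, keep the saucers lying flat on the board, and leave the fresh clay bowl and the mug where they are.

Things in the scene. Friction and masses are not known exactly. Their poses are not given: they have to be found in the camera images.
- pot_tall_round: Large round planter: straight cylinder 66 mm in diameter, 72 mm high, about 190 g. Plain bisque-fired clay, buff brown, wall and floor 6 mm thick, open at the top, stands upright on the ware board (plywood, its top 18 mm above the table). Origin: centre of its underside; z up. Yaw means nothing.
- pot_small_round: Small round planter: straight cylinder 48 mm in diameter, 52 mm high, about 90 g. Plain bisque-fired clay, buff brown, wall and floor 6 mm thick, open at the top, stands upright on the ware board (plywood, its top 18 mm above the table). Origin: centre of its underside; z up. Yaw means nothing.
- pot_square: Square planter: 58 x 58 mm, 60 mm high, about 170 g. Plain bisque-fired clay, buff brown, wall and floor 6 mm thick, open at the top, stands upright on the ware board (plywood, its top 18 mm above the table). Origin: centre of its underside; z up. x and y axes are normal to its sides.
- pot_long: Long rectangular planter: 56 mm along its x axis, 104 mm along its y axis, 54 mm high, about 240 g. Plain bisque-fired clay, buff brown, wall and floor 6 mm thick, open at the top, stands upright on the ware board (plywood, its top 18 mm above the table). Origin: centre of its underside; z up. x axis is normal to its long sides.
- saucer_large_round: Large round saucer, 100 mm outside, well 86 mm across, about 130 g; made for the large round planter. Plain bisque-fired clay, buff brown, shallow dish 16 mm high over all with a 6 mm thick floor and a 6 mm wide rim; lies loose, right way up, on the ware board (top 18 mm above the table). Origin: centre of its underside; z up. Yaw means nothing.
- saucer_small_round: Small round saucer, 82 mm outside, well 68 mm across, about 90 g; made for the small round planter. Plain bisque-fired clay, buff brown, shallow dish 16 mm high over all with a 6 mm thick floor and a 6 mm wide rim; lies loose, right way up, on the ware board (top 18 mm above the table). Origin: centre of its underside; z up. Yaw means nothing.
- saucer_square: Square saucer, 90 x 90 mm outside, well 78 x 78 mm, about 120 g; made for the square planter. Plain bisque-fired clay, buff brown, shallow dish 16 mm high over all with a 6 mm thick floor and a 6 mm wide rim; lies loose, right way up, on the ware board (top 18 mm above the table). Origin: centre of its underside; z up. x and y axes are normal to its sides.
- saucer_long: Long rectangular saucer, 88 mm along x and 136 mm along y outside, well 76 x 124 mm, about 170 g; made for the long planter. Plain bisque-fired clay, buff brown, shallow dish 16 mm high over all with a 6 mm thick floor and a 6 mm wide rim; lies loose, right way up, on the ware board (top 18 mm above the table). Origin: centre of its underside; z up. 
- fresh_bowl: Freshly thrown round bowl of dark grey clay, 120 mm across the belly, 70 mm high, on the table beside the right end of the ware board; to be left alone. Origin: centre of its underside; z up. 
- mug: White mug, 80 mm across, 92 mm high, handle towards its own +y, on the table beside the left end of the ware board; to be left alone. Origin: centre of its underside; z up. 
Not all that is in view belongs to the job. What is shaped like the saucer_small_round but purple or turquoise is not meant.

How it is judged:
By the outcome, as a careful person would: the job done as asked, in the order asked, and still so for the second after the job is handed in, with the robot touching nothing.
It also fails if it takes over 109 s, if anything falls off the work surface, if the arm or the gripper's body presses on something with over 40 N, if the wrist force passes 120 N, or if a joint passes its speed limit or range.

ROBOT

A 6-joint arm with a two-finger parallel gripper is mounted at the origin on the work surface. World frame = base frame: x ahead of the robot, y to its left, z up, the work surface at z = 0. Lengths are in mm, angles in rad, forces in N, time in s.
With the tool pointing down it reaches from about 350 to 775 mm from the base axis. Payload 7.3 kg.
Tool frame: the origin (TCP) lies at the very end of the fingers, on their centre line; the grasp point (between the pads) lies 19 mm behind it; z points along the fingers, y is the line along which they close (so a half turn about z gives the same grasp; the last joint's range is limited). The gripper opens to 92 mm and grips with 3 to 60 N. Pads are 19 mm wide; open, the fingers measure 130 mm over their backs; the gripper's body (75 mm by 190 mm) begins 47 mm behind the grasp point.
Start: joints at [1.193, 0.342, 1.524, -0, 1.275, -0.146], TCP at [120.592, 510.982, 226.741] pointing down, gripper open.
Joint ranges: [-2.53, 2.53], [-0.77, 2.02], [0.04, 2.7], [-1, 4.14], [0.28, 2.66], [-3.11, 3.11]. Speed limits (rad/s): [2.57, 2.57, 3.14, 3.14, 3.14, 3.14].

INTERFACE

Orientations are given as [roll, pitch, yaw] about the fixed x, y, z axes, in that order (R = Rz(yaw) Ry(pitch) Rx(roll)).
In Python, from plant import get_obs, vision, workorder gives the robot as it stands.
- The arm moves only by the shell command python3 -m pendant 'ROWS' [OPENING]. ROWS is a JSON object of lists of equal length, an entry for each row: "dp": the shift along the tool's x, y, z in m, a list of three; "rotation": the turn, a rotation vector about the tool's x, y, z in rad, a list of three. A call has 1 to 8 rows; each row is the pose to reach, as a shift and turn from the pose commanded when the call began, along the tool's axes at that moment; what a row does not reach only later rows make up. A row lasts 1/8 s, in which the tool goes at most 62.5 mm and 10.7 degrees, less where a joint would pass 70% of its speed; a pose out of reach is approached as far as the arm can. A call with a gripper value outside its range is refused whole. OPENING is the finger opening in m, from 0 to 0.0918, set as the call begins (- or left out, the last holds). The fingers move at their own pace and stop on an object; the grip force is fixed at half the most. Time passes only in rows, so rows that repeat a pose let the fingers close. It gives the time, the measured TCP pose, the force, the opening and the grip force at its end, in the units of the state.
- get_obs(): the state, without advancing time (a new reading comes with each control period).
- vision.capture(name): name is "side" or "top"; returns a dict with "pixels" (480x640x3 uint8, red, green, blue), "vfov" (degrees; the focal length in pixels is half the picture's height over the tangent of half this angle, whatever the lens; pixels are square), "cx", "cy" (the principal point, pixels), "pose" (4x4, takes a point from camera to world coordinates). Camera axes: x right, y up, looking along -z (the intrinsics and any distortion apply to the point x, -y, -z); pixel columns grow to the right and rows downward; lengths in mm; the calibration is good to about 2 mm. A picture is of the moment at which its call begins. There is no depth.
- workorder.close_job(): hands the job in; it is judged then, once.
The state is a dict: "time": time; "joint_positions": joint angles; "dq": joint speeds; "tau": joint torques, N m; "tool_pos": TCP position; "tcp_rot": TCP orientation; "contact_force": force on the tool from outside, world axes, zero at the start; "moment": the same for the moment, N m; "grip_width": finger opening in mm; "finger_force": force on a finger pad.
Only numpy, scipy, OpenCV 4.12 (cv2) and the standard library are available. Lean on these libraries where they do the work, as an engineer would, in place of code of your own. Each camera call takes 0.05 s, during which the arm holds its last target. There are 200 camera calls.

## Working session

There is one attempt and no reset: what is moved stays moved. The work goes in short steps, Python scripts to look and compute and a shell command to move; the robot and the scene stay as the last step left them, time stands still between calls to the robot, and variables do not carry over. Pictures are saved under pics/ and viewed, at most 14 in all, crops included, and the job is handed in when it is done.

```bash
ls; mkdir -p pics; python3 - <<'E'
from plant import get_obs, vision
import cv2,json
import numpy as np
print(get_obs())
for n in("top","side"):
    c=vision.capture(n);cv2.imwrite(f"pics/{n}0.png",c["pixels"][:,:,::-1]);print(n,{k:(v if k!='pixels' else 0) for k,v in c.items()})
E
```

```text
pics
{'time': 0.0, 'joint_positions': array([ 1.19299170e+00,  3.42693569e-01,  1.52502277e+00,  1.09719124e-05,
        1.27539907e+00, -1.45990529e-01]), 'dq': array([-0.00158407, -0.00108405,  0.00204685,  0.00075494,  0.00076143,
       -0.0006347 ]), 'tau': array([-2.93070188e-04, -4.31248283e+01, -2.44217795e+01,  7.16986391e-02,
        5.60808205e-02, -1.54386389e-04]), 'tool_pos': array([120.43267214, 510.57874031, 226.05809054]), 'tcp_rot': array([-3.14008763e+00, -2.31898193e-04,  2.90977518e+00]), 'contact_force': array([-0.39206171, -0.51959687,  0.00780713]), 'moment': array([ 0.07134978,  0.01835406, -0.05455313]), 'finger_force': 0.0, 'grip_width': 92.01242034747021}
top {'pixels': 0, 'vfov': 54.086922444459084, 'cx': 322.74029790724734, 'cy': 236.5082860422841, 'pose': array([[-9.63936141e-03,  9.97988320e-01, -6.26609536e-02,
         5.12108991e+02],
       [-9.99834435e-01, -8.65211827e-03,  1.60076160e-02,
         1.87621014e+01],
       [ 1.54332638e-02,  6.28048823e-02,  9.97906489e-01,
         1.63011365e+03],
       [ 0.00000000e+00,  0.00000000e+00,  0.00000000e+00,
         1.00000000e+00]])}
side {'pixels': 0, 'vfov': 53.67407151413515, 'cx': 317.52643228978565, 'cy': 243.46724758040426, 'pose': array([[ 8.15623820e-01,  3.86747363e-01, -4.30330410e-01,
         8.25760517e+01],
       [-5.78581075e-01,  5.46881645e-01, -6.05115201e-01,
        -7.14319449e+02],
       [ 1.31309442e-03,  7.42527403e-01,  6.69814401e-01,
         8.52218567e+02],
       [ 0.00000000e+00,  0.00000000e+00,  0.00000000e+00,
         1.00000000e+00]])}
```

View pics/top0.png

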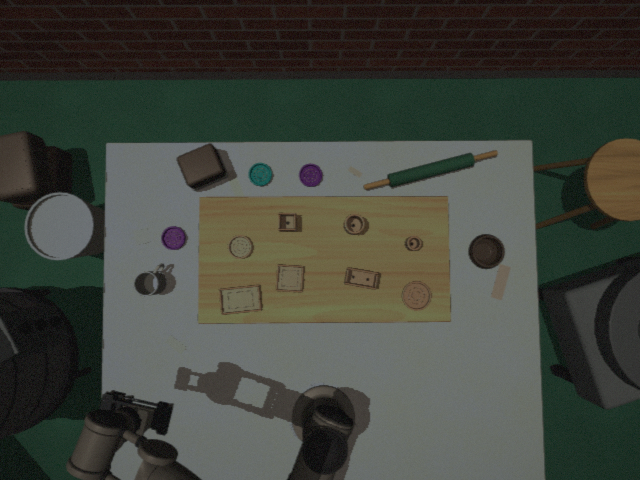

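View pics/side0.png

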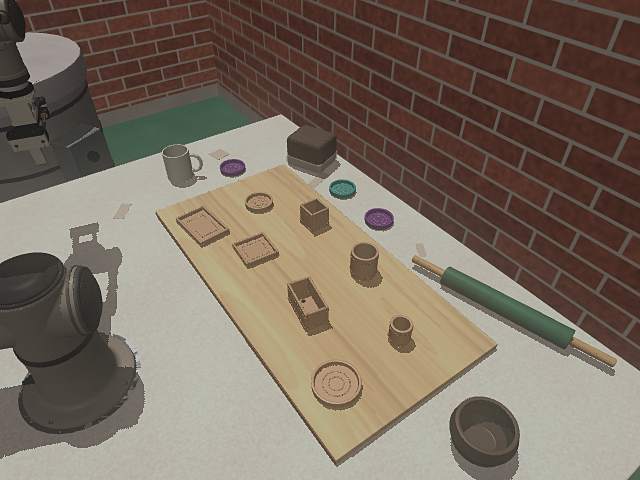

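The top view shows these pots: square (290,222), tall round (355,225), small round (413,243), long (363,278). The saucers are small round (241,247), square (290,278), long (241,299) and large round (416,295). The buff saucer at (241,247) could be confused with the purple ones at (174,238) and (311,175) or the turquoise one at (261,174). By the description the buff one is meant.

The side view agrees: small round saucer (259,202), square saucer (256,250), long saucer (203,225), large saucer (336,384). Pots there are square (315,216), tall (364,261), long (308,303) and small (400,332).

Next I'll fit model edges to both images and check the result in a crop.

```bash
cat > h.py <<'E'
import numpy as np,cv2
from scipy.ndimage import map_coordinates
from scipy.optimize import minimize
def proj(c,P):
    T=c["pose"];q=(P-T[:3,3])@T[:3,:3]
    f=240/np.tan(np.radians(c["vfov"]/2))
    return np.c_[c["cx"]+f*q[:,0]/-q[:,2],c["cy"]-f*q[:,1]/-q[:,2]]
def ray(c,u,v,z):
    T=c["pose"];f=240/np.tan(np.radians(c["vfov"]/2))
    d=T[:3,:3]@np.array([(u-c["cx"])/f,-(v-c["cy"])/f,-1]);s=(z-T[2,3])/d[2];return T[:3,3]+s*d
def grad(c,s=1.0):
    g=cv2.GaussianBlur(c["pixels"],(0,0),s).astype(float)
    gx=cv2.Sobel(g,-1,1,0)/8;gy=cv2.Sobel(g,-1,0,1)/8
    return np.sqrt((gx**2+gy**2).sum(2))
def ring(a,b,z,n=120):
    t=np.arange(n)/n
    if b is None: return np.c_[a/2*np.cos(2*np.pi*t),a/2*np.sin(2*np.pi*t),0*t+z]
    k=np.array([[1,1],[-1,1],[-1,-1],[1,-1],[1,1]])*[a/2,b/2]
    s=t*4;i=s.astype(int);w=(s-i)[:,None];p=k[i]*(1-w)+k[i+1]*w
    return np.c_[p,0*t+z]
# name: (rings at heights above underside), initial top pixel, ref z
def pot(a,b,h): return [ring(a,b,h),ring(a-12,None if b is None else b-12,h)]
def sau(a,b,w,v): return [ring(a,b,16),ring(w,v,16)]
M={"pot_tall_round":(pot(66,None,72),(355,225),72),"pot_small_round":(pot(48,None,52),(413,243),52),
"pot_square":(pot(58,58,60),(290,222),60),"pot_long":(pot(56,104,54),(363,278),54),
"saucer_large_round":(sau(100,None,86,None),(416,295),16),"saucer_small_round":(sau(82,None,68,None),(241,247),16),
"saucer_square":(sau(90,90,78,78),(290,278),16),"saucer_long":(sau(88,136,76,124),(241,299),16)}
def place(P,x,y,a,z0=18):
    c,s=np.cos(a),np.sin(a);return np.c_[P[:,0]*c-P[:,1]*s+x,P[:,0]*s+P[:,1]*c+y,P[:,2]+z0]
def fit(name,cams,init=None,z0=18,span=14):
    R,px,h=M[name];P=np.vstack(R);rnd="round" in name
    if init is None: init=(*ray(cams[0],*px,z0+h)[:2],None)
    def cost(p,s):
        Q=place(P,p[0],p[1],0 if rnd else p[2],z0);o=0
        for c in cams:
            uv=proj(c,Q);o-=map_coordinates(c["g%d"%s],[uv[:,1],uv[:,0]],order=1).mean()/c["n%d"%s]
        return o
    yaws=[0] if rnd else (np.arange(-90,90,4)*np.pi/180 if init[2] is None else init[2]+np.arange(-8,9,4)*np.pi/180)
    best=min((cost((init[0]+dx,init[1]+dy,a),2),dx,dy,a) for dx in range(-span,span+1,3) for dy in range(-span,span+1,3) for a in yaws)
    p=np.array([init[0]+best[1],init[1]+best[2],best[3]])
    for s in (2,1): 
        r=minimize(cost,p,args=(s,),method="Nelder-Mead",options=dict(initial_simplex=p+np.array([[0,0,0],[3,0,0],[0,3,0],[0,0,.06]])));p=r.x
    return p,r.fun
def shoot(names=("top","side")):
    from plant import vision
    o=[]
    for n in names:
        c=vision.capture(n);c["name"]=n
        for s in(1,2): g=grad(c,[0,.8,2][s]);c["g%d"%s]=g;c["n%d"%s]=g.mean()
        o.append(c)
    return o
def draw(c,name,p,img,z0=18,k=1,off=(0,0)):
    for r in M[name][0]:
        uv=(proj(c,place(r,*p,z0))-off)*k
        cv2.polylines(img,[np.int32(np.round(uv*8))],True,(0,255,0),1,cv2.LINE_AA,3)
E
python3 - <<'E'
from h import *
import json
C=shoot();res={}
big=[cv2.resize(C[0]["pixels"][190:330,195:455,::-1],None,fx=3,fy=3,interpolation=cv2.INTER_CUBIC),cv2.resize(C[1]["pixels"][150:450,150:500,::-1],None,fx=2,fy=2,interpolation=cv2.INTER_CUBIC)]
for n in M:
    p,f=fit(n,C);a=fit(n,C[:1],tuple(p),span=6)[0];b=fit(n,C[1:],tuple(p),span=6)[0]
    res[n]=list(p);print(n,p.round(3),round(f,2),"top-",(a-p).round(2),"side-",(b-p).round(2))
    draw(C[0],n,p,big[0],18,3,(195-.3,190-.3));draw(C[1],n,p,big[1],18,2,(150,150))
json.dump(res,open("res.json","w"))
cv2.imwrite("pics/a.png",cv2.convertScaleAbs(big[0],alpha=1.4));cv2.imwrite("pics/b.png",big[1])
E
```

```text
pot_tall_round [ 6.48534e+02 -1.10038e+02  7.00000e-02] -8.44 top- [-4.12  6.46 -0.05] side- [-0.07  0.05 -0.02]
pot_small_round [ 5.83978e+02 -3.09603e+02  2.90000e-02] -7.7 top- [ -3.81 -10.99   0.02] side- [0.   0.29 0.04]
pot_square [657.852 112.656  -1.579] -9.4 top- [-1.58  1.39 -0.01] side- [ 0.66 -0.28 -0.  ]
pot_long [ 4.68186e+02 -1.32252e+02 -1.82000e-01] -6.92 top- [ 0.81  8.46 -0.01] side- [ 0.07 -0.5   0.  ]
saucer_large_round [ 4.02887e+02 -3.27976e+02  5.40000e-02] -6.52 top- [ 8.61  9.33 -0.26] side- [-0.16 -0.06  0.  ]
saucer_small_round [5.79901e+02 2.70666e+02 4.70000e-02] -8.13 top- [ 0.29 -0.04 -0.26] side- [-6.19  3.67  0.03]
saucer_square [ 4.64956e+02  1.04999e+02 -8.10000e-02] -7.4 top- [ 9.49 -1.38  0.  ] side- [-0.07  0.59  0.01]
saucer_long [3.95228e+02 2.70517e+02 8.80000e-02] -8.37 top- [9.1  0.13 0.  ] side- [-0.53  1.45  0.  ]
```

View pics/a.png

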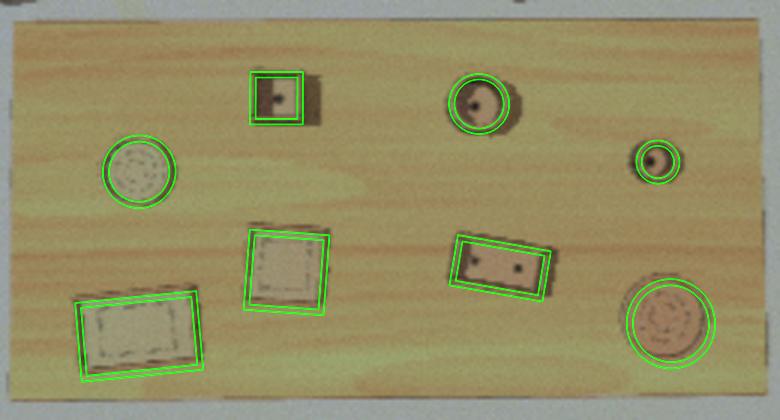

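View pics/b.png

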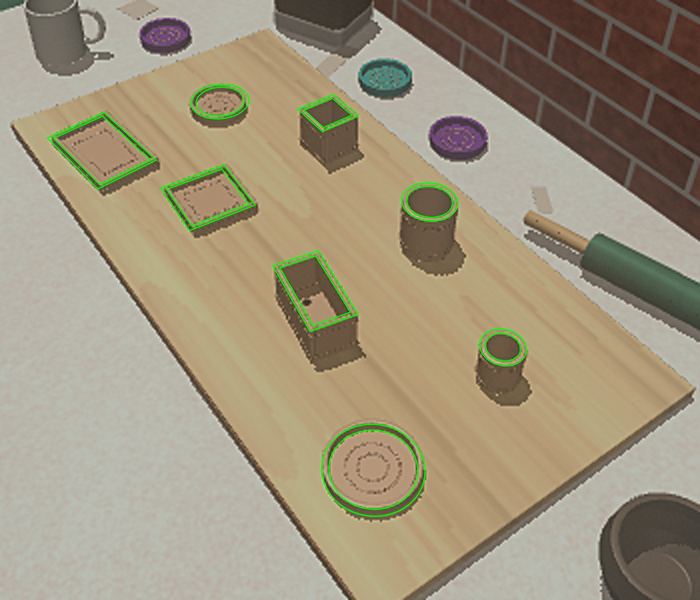

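The overlay shows the top and side cameras disagreeing by up to 10 mm. In the side view the large saucer's ring at (373,470) of the crop latched onto its base line. I'll test the lenses for distortion with plumb lines.

```bash
cat > pl.py <<'E'
from h import *
from scipy.optimize import least_squares
L={"top":[((115,142),(525,141)),((107,150),(104,340)),((533,150),(543,470)),((203,197),(444,197)),((199,202),(199,318)),((203,323),(446,322)),((449,202),(450,318))],
"side":[((160,218),(332,455)),((345,458),(492,350)),((300,182),(490,338)),((165,206),(275,168)),((150,174),(275,118)),((295,122),(600,430)) ]}
def pts(c,a,b,w=6,n=60):
    a=np.array(a,float);b=np.array(b,float);d=(b-a)/np.linalg.norm(b-a);nn=np.array([-d[1],d[0]]);o=[]
    s=np.arange(-w,w+.01,.25);G=c["g1"]
    for t in np.linspace(0,1,n):
        q=a+(b-a)*t+s[:,None]*nn;v=map_coordinates(G,[q[:,1],q[:,0]],order=1);i=v.argmax();o.append(q[i])
    o=np.array(o)
    for _ in range(4): # robust quadratic inlier
        u=(o-a)@d;r=(o-a)@nn;k=np.polyfit(u,r,2);e=abs(r-np.polyval(k,u));o=o[e<max(1.,2*np.median(e))]
    return o,k,len(o)
E
python3 - <<'E'
from pl import *
C=shoot()
for c in C:
    f=240/np.tan(np.radians(c["vfov"]/2));ctr=np.array([c["cx"],c["cy"]]);ps=[]
    for a,b in L[c["name"]]:
        o,k,n=pts(c,a,b);u=np.hypot(*(np.subtract(b,a)));print(c["name"],a,b,n,"sag",round(k[0]*u*u/4,2));
        ps.append(o)
    def und(P,k):
        X=(P-ctr)/f;U=X.copy()
        for _ in range(20): U=X/(1+k*(U**2).sum(1))[:,None]
        return U
    def res(k):
        R=[]
        for o in ps:
            U=und(o,k[0])*f;m=U.mean(0);w=np.linalg.svd(U-m,full_matrices=False)[2][1];R.append((U-m)@w)
        return np.concatenate(R)
    r=least_squares(res,[0.],loss="soft_l1",diff_step=1e-3,x_scale=.1);print(c["name"],"k1",r.x,"rms",np.sqrt((res(r.x)**2).mean()),np.sqrt((res([0])**2).mean()),"sd",1/np.sqrt((r.jac**2).sum()))
E
```

```text
top (115, 142) (525, 141) 59 sag 0.11
top (107, 150) (104, 340) 60 sag -0.04
top (533, 150) (543, 470) 60 sag 0.01
top (203, 197) (444, 197) 58 sag 0.28
top (199, 202) (199, 318) 60 sag -0.21
top (203, 323) (446, 322) 60 sag 0.09
top (449, 202) (450, 318) 60 sag -0.17
top k1 [-0.00041252] rms 0.3218190032417442 0.32182049277260055 sd 0.013340488474167458
side (160, 218) (332, 455) 60 sag 0.04
side (345, 458) (492, 350) 60 sag -0.47
side (300, 182) (490, 338) 39 sag 0.04
side (165, 206) (275, 168) 50 sag 0.01
side (150, 174) (275, 118) 60 sag -3.8
side (295, 122) (600, 430) 60 sag -2.14
side k1 [0.10613244] rms 2.3946485714181747 2.462557717313212 sd 0.0386289997059174
```

```bash
python3 - <<'E'
from h import *
import json
res=json.load(open("res.json"));C=shoot();rows=[]
for n in ("saucer_large_round","saucer_square","pot_tall_round"):
    r=[]
    for c,w,k in ((C[0],18,5.5),(C[1],33,3)):
        u,v=proj(c,np.array([[*res[n][:2],40.]]))[0].astype(int)
        im=cv2.resize(c["pixels"][v-w:v+w,u-w:u+w,::-1],(198,198),interpolation=cv2.INTER_NEAREST);im=cv2.convertScaleAbs(im,alpha=1.5 if c is C[0] else 1.2)
        k=198/(2*w);r.append(im.copy());draw(c,n,res[n],im,18,k,(u-w-.5,v-w-.5))
        uv=(proj(c,place(ring(*({"saucer_large_round":(100,None),"saucer_square":(90,90),"pot_tall_round":(66,None)}[n]),0),*res[n]))-(u-w-.5,v-w-.5))*k
        cv2.polylines(im,[np.int32(uv*8)],True,(0,0,255),1,cv2.LINE_AA,3);r.append(im)
    rows.append(np.hstack(r))
cv2.imwrite("pics/c.png",np.vstack(rows))
E
```

```text
(no output)
```

View pics/c.png

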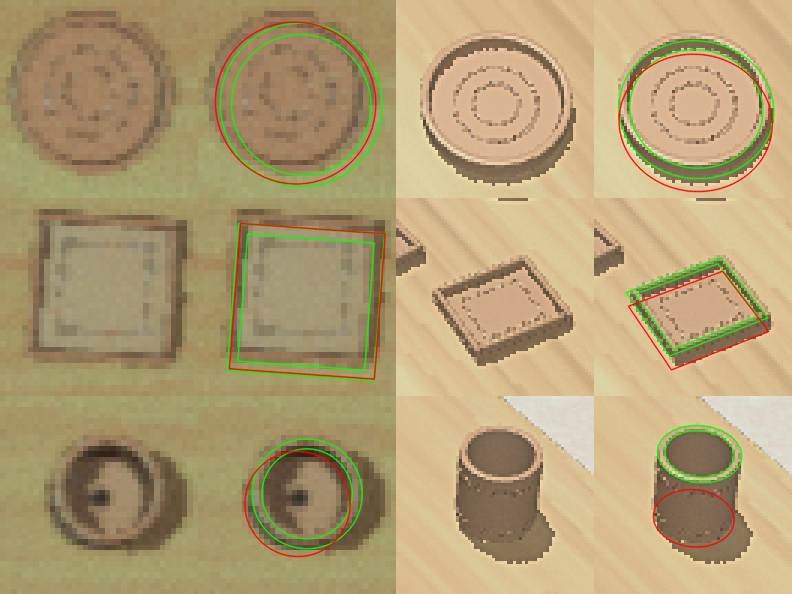

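The crops show the saucer fits latched onto side walls: the large saucer's rim in the side crop is centred 3 px above the ring. I'll add the visible base and floor edges to the model and cap the gradients.

```bash
cat > h2.py <<'E'
from h import *
D={"pot_tall_round":(66,None,72),"pot_small_round":(48,None,52),"pot_square":(58,58,60),"pot_long":(56,104,54),
"saucer_large_round":(100,None,86,None),"saucer_small_round":(82,None,68,None),"saucer_square":(90,90,78,78),"saucer_long":(88,136,76,124)}
def norm(a,b,P):
    if b is None: n=P[:,:2]/np.linalg.norm(P[:,:2],axis=1)[:,None]
    else:
        q=P[:,:2]/[a/2,b/2];m=abs(q[:,0])>=abs(q[:,1]);n=np.where(m[:,None],np.c_[np.sign(q[:,0]),0*q[:,0]],np.c_[0*q[:,0],np.sign(q[:,1])])
    return np.c_[n,0*n[:,0]]
def edges(n): # (ring, normals, mode) mode 0 all, 1 facing camera, -1 facing away
    d=D[n]
    if n[0]=="p":
        a,b,h=d;bi=None if b is None else b-12
        l=[(a,b,h,0),(a-12,bi,h,0),(a,b,0,1)]
    else:
        a,b,w,v=d;l=[(a,b,16,0),(w,v,16,-1),(a,b,0,1),(w,v,6,-1)]
    return [(ring(x,y,z),norm(x,y,ring(x,y,z)),m) for x,y,z,m in l]
def fit2(name,cams,init,z0=18,span=14):
    E=edges(name);rnd="round" in name
    for c in cams:
        for s in(1,2):
            c["h%d"%s]=np.minimum(c["g%d"%s],{"top":8,"side":18}[c["name"]]/s)
    def cost(p,s):
        a=0 if rnd else p[2];o=0;co,si=np.cos(a),np.sin(a)
        for c in cams:
            tot=0;k=0
            for R,N,m in E:
                Q=place(R,p[0],p[1],a,z0)
                if m:
                    V=c["pose"][:3,3]-Q;nx=N[:,0]*co-N[:,1]*si;ny=N[:,0]*si+N[:,1]*co
                    f=(nx*V[:,0]+ny*V[:,1])*m/V[:,2]>0.3
                    if f.sum()<10: continue
                    Q=Q[f]
                uv=proj(c,Q);tot+=map_coordinates(c["h%d"%s],[uv[:,1],uv[:,0]],order=1).sum();k+=len(Q)
            o-=tot/k/{"top":8,"side":18}[c["name"]]
        return o
    yaws=[0] if rnd else init[2]+np.arange(-8,9,4)*np.pi/180
    best=min((cost((init[0]+dx,init[1]+dy,a),2),dx,dy,a) for dx in range(-span,span+1,2) for dy in range(-span,span+1,2) for a in yaws)
    p=np.array([init[0]+best[1],init[1]+best[2],best[3]])
    for s in (2,1):
        r=minimize(cost,p,args=(s,),method="Nelder-Mead",options=dict(initial_simplex=p+np.array([[0,0,0],[2,0,0],[0,2,0],[0,0,.04]])));p=r.x
    return p,r.fun
E
python3 - <<'E'
from h2 import *
import json
res=json.load(open("res.json"));C=shoot();new={}
big=[cv2.resize(C[0]["pixels"][190:330,195:455,::-1],None,fx=3,fy=3,interpolation=cv2.INTER_CUBIC),cv2.resize(C[1]["pixels"][160:420,160:430,::-1],None,fx=2.2,fy=2.2,interpolation=cv2.INTER_CUBIC)]
for n in D:
    p,f=fit2(n,C,res[n]);a=fit2(n,C[:1],p,span=10)[0];b=fit2(n,C[1:],p,span=10)[0];new[n]=list(p)
    print(n,p.round(3),round(f,2),"top-",(a-p).round(2),"side-",(b-p).round(2))
    draw(C[1],n,p,big[1],18,2.2,(160-.3,160-.3));draw(C[0],n,p,big[0],18,3,(195-.3,190-.3))
json.dump(new,open("res2.json","w"))
cv2.imwrite("pics/d.png",big[1]);cv2.imwrite("pics/e.png",big[0])
E
```

```text
pot_tall_round [ 6.49198e+02 -1.10377e+02  9.40000e-02] -1.77 top- [-6.08  8.17 -0.15] side- [-1.35  0.28 -0.21]
pot_small_round [ 5.84274e+02 -3.10093e+02 -2.30000e-02] -1.7 top- [ 2.15 -0.38  0.01] side- [-1.47  0.64 -0.08]
pot_square [657.992 112.511  -1.569] -1.87 top- [4.35 0.13 0.02] side- [ 0.35  0.07 -0.  ]
pot_long [ 4.67629e+02 -1.33047e+02 -1.75000e-01] -1.77 top- [ 2.21  9.81 -0.03] side- [ 0.17 -0.31  0.01]
saucer_large_round [ 4.09064e+02 -3.21913e+02 -1.30000e-02] -1.68 top- [2.75 1.9  0.09] side- [-2.07 -0.33 -0.21]
saucer_small_round [5.79283e+02 2.75703e+02 2.70000e-02] -1.89 top- [ 0.55 -5.02  0.08] side- [-1.3  -0.75  0.03]
saucer_square [ 4.70581e+02  1.05481e+02 -7.60000e-02] -1.89 top- [ 4.4  -4.94  0.07] side- [-0.28  0.56  0.01]
saucer_long [4.00111e+02 2.74750e+02 9.10000e-02] -1.87 top- [-0.88  1.35  0.  ] side- [ 0.39 -1.24  0.  ]
```

View pics/d.png

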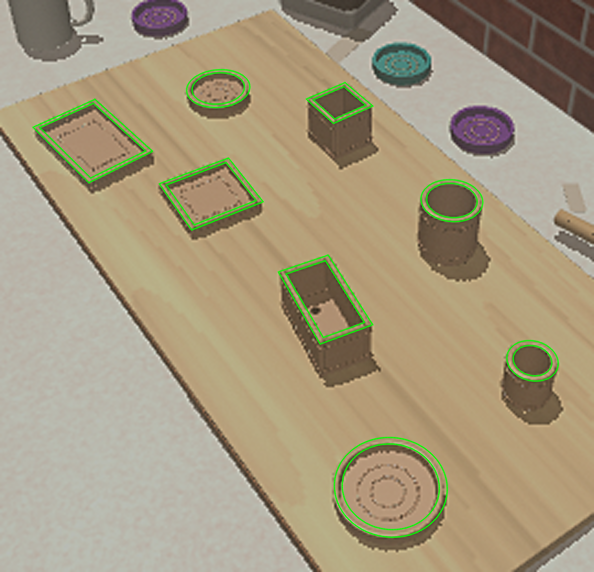

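The side overlay now fits all eight parts well. The wanted small saucer is buff, at crop (218,92), and the three coloured ones lie off the board. I'll start with the square planter.

```bash
cat > to.py <<'E'
import sys,numpy as np
from plant import get_obs
o=get_obs();p=o["tool_pos"];yw=o["tcp_rot"][2];c,s=np.cos(yw),np.sin(yw)
print("t",round(o["time"],2),"at",p.round(1),o["tcp_rot"].round(3),"w",round(o["grip_width"],1),"f",round(o["finger_force"],1),o["contact_force"].round(1))
a=list(map(float,sys.argv[1:]))
for i in range(0,len(a),4):
    d=np.array(a[i:i+3])-p;r=(a[i+3]-yw+np.pi)%(2*np.pi)-np.pi
    print("dp",[round((d[0]*c+d[1]*s)/1e3,4),round((d[0]*s-d[1]*c)/1e3,4),round(-d[2]/1e3,4)],"rz",round(-r,3))
E
python3 to.py 658 112.5 180 1.571
```

```text
t 0.5 at [120.6 511.  226.7] [ 3.142 -0.     2.91 ] w 91.9 f 0.0 [-0.2  0.4  0.3]
dp [np.float64(-0.6146), np.float64(-0.2644), np.float64(0.0467)] rz 1.339
```

```bash
python3 -m pendant '{"dp":[[-0.03,-0.013,0],[-0.08,-0.035,0],[-0.135,-0.058,0],[-0.19,-0.082,0],[-0.245,-0.106,0],[-0.3,-0.13,0],[-0.355,-0.153,0],[-0.41,-0.177,0]],"rotation":[[0,0,0.15],[0,0,0.3],[0,0,0.45],[0,0,0.6],[0,0,0.75],[0,0,0.9],[0,0,1.05],[0,0,1.2]]}' 0.0918; python3 to.py 658 112.5 180 1.571
```

```text
time: 1.5
tool_pos: [480.5, 243.2, 226.9]
tcp_rot: [3.141, -0.0, 1.705]
contact_force: [0.7, 0.4, -0.2]
grip_width: 92.1
finger_force: 0.0
t 1.5 at [480.5 243.2 226.9] [ 3.141 -0.     1.705] w 92.1 f 0.0 [ 0.7  0.4 -0.2]
dp [np.float64(-0.1532), np.float64(0.1585), np.float64(0.0469)] rz 0.134
```

```bash
python3 -m pendant '{"dp":[[-0.035,0.037,0.01],[-0.07,0.073,0.02],[-0.105,0.11,0.035],[-0.14,0.145,0.043],[-0.153,0.158,0.047],[-0.153,0.158,0.047],[-0.153,0.158,0.047]],"rotation":[[0,0,0.04],[0,0,0.08],[0,0,0.11],[0,0,0.134],[0,0,0.134],[0,0,0.134],[0,0,0.134]]}'; python3 - <<'E'
from h2 import *
C=shoot()
im=np.hstack([cv2.resize(C[0]["pixels"][180:300,240:340,::-1],(400,480),interpolation=cv2.INTER_CUBIC),cv2.resize(C[1]["pixels"][100:244,260:380,::-1],(400,480),interpolation=cv2.INTER_CUBIC)])
u=proj(C[1],np.array([[658,112.5,180.]]))[0];u=(u-[260,100])*400/120;cv2.circle(im,(400+int(u[0]),int(u[1])),3,(0,0,255),-1)
cv2.imwrite("pics/f.png",im)
E
python3 to.py 658 112.5 38 1.571
```

```text
time: 2.38
tool_pos: [656.0, 115.6, 179.9]
tcp_rot: [-3.141, -0.0, 1.576]
contact_force: [-0.6, 1.3, 0.5]
grip_width: 92.0
finger_force: 0.0
t 2.48 at [656.  116.  180.4] [ 3.141 -0.     1.577] w 91.5 f 0.0 [0.4 0.1 0.5]
dp [np.float64(-0.0035), np.float64(0.002), np.float64(0.1424)] rz 0.006
```

View pics/f.png

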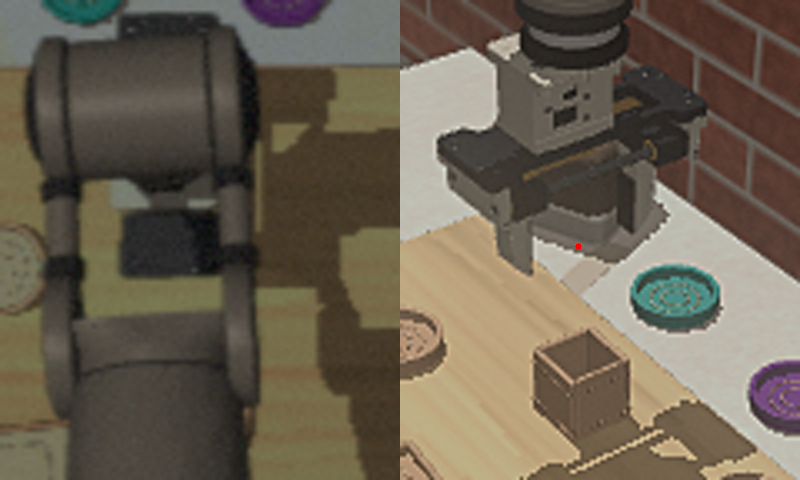

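The side crop shows the finger tips near (525,272) and (632,222), which straddle the projected TCP at (578,247). The side calibration is therefore consistent with the arm, so I'll descend and grasp.

```bash
python3 -m pendant '{"dp":[[-0.003,0.002,0.01],[-0.003,0.002,0.04],[-0.003,0.002,0.07],[-0.003,0.002,0.1],[-0.003,0.002,0.125],[-0.003,0.002,0.138],[-0.003,0.002,0.142],[-0.003,0.002,0.142]],"rotation":[[0,0,0.006],[0,0,0.006],[0,0,0.006],[0,0,0.006],[0,0,0.006],[0,0,0.006],[0,0,0.006],[0,0,0.006]]}'; python3 to.py 658 112.5 38 1.571;  python3 -m pendant '{"dp":[[0,0,0],[0,0,0],[0,0,0],[0,0,0],[0,0,0],[0,0,0],[0,0,0],[0,0,0]],"rotation":[[0,0,0],[0,0,0],[0,0,0],[0,0,0],[0,0,0],[0,0,0],[0,0,0],[0,0,0]]}' 0.04
```

```text
time: 3.48
tool_pos: [659.1, 112.0, 38.3]
tcp_rot: [3.141, -0.0, 1.57]
contact_force: [-0.7, 0.0, -0.0]
grip_width: 91.6
finger_force: 0.0
t 3.48 at [659.1 112.   38.3] [ 3.141 -0.     1.57 ] w 91.6 f 0.0 [-0.7  0.  -0. ]
dp [np.float64(0.0005), np.float64(-0.0011), np.float64(0.0003)] rz -0.001
time: 4.47
tool_pos: [659.0, 112.0, 38.0]
tcp_rot: [3.141, -0.0, 1.57]
contact_force: [0.7, -0.5, 3.9]
grip_width: 57.9
finger_force: 29.9
```

```bash
python3 -m pendant '{"dp":[[0,0,-0.005],[0,0,-0.02],[0,0,-0.04],[0,0,-0.06],[0,0,-0.075],[0,0,-0.08],[0,0,-0.08]],"rotation":[[0,0,0],[0,0,0],[0,0,0],[0,0,0],[0,0,0],[0,0,0],[0,0,0]]}'; python3 to.py 470.6 105.3 118 1.495 
```

```text
time: 5.35
tool_pos: [658.6, 111.9, 117.8]
tcp_rot: [-3.142, -0.0, 1.57]
contact_force: [1.0, -0.8, -1.0]
grip_width: 58.0
finger_force: 29.9
t 5.35 at [658.6 111.9 117.8] [-3.142 -0.     1.57 ] w 58.0 f 29.9 [ 1.  -0.8 -1. ]
dp [np.float64(-0.0068), np.float64(-0.188), np.float64(-0.0002)] rz 0.075
```

```bash
python3 -m pendant '{"dp":[[-0.001,-0.01,0],[-0.002,-0.04,0],[-0.003,-0.08,0],[-0.004,-0.12,0],[-0.006,-0.155,0],[-0.007,-0.18,0],[-0.007,-0.188,0],[-0.007,-0.188,0]],"rotation":[[0,0,0.005],[0,0,0.02],[0,0,0.035],[0,0,0.05],[0,0,0.065],[0,0,0.075],[0,0,0.075],[0,0,0.075]]}';python3 -m pendant '{"dp":[[0,0,0],[0,0,0]],"rotation":[[0,0,0],[0,0,0]]}'; python3 to.py 470.6 105.3 44 1.495
python3 - <<'E'
from h2 import *
import json
r=json.load(open("res2.json"));C=shoot()
z=118-20
p,f=fit2("pot_square",C[1:],[470.6,105.3,-.076],z0=98,span=8);print(p.round(3),f)
print(fit2("saucer_square",C[1:],r["saucer_square"],span=6))
E
```

```text
time: 6.35
tool_pos: [470.7, 105.1, 117.8]
tcp_rot: [3.141, -0.0, 1.495]
contact_force: [-0.4, -0.3, -1.8]
grip_width: 58.0
finger_force: 29.9
time: 6.6
tool_pos: [471.3, 105.1, 117.6]
tcp_rot: [3.141, -0.0, 1.495]
contact_force: [-0.4, 0.0, -0.7]
grip_width: 58.1
finger_force: 29.9
t 6.6 at [471.3 105.1 117.6] [ 3.141 -0.     1.495] w 58.1 f 29.9 [-0.4  0.  -0.7]
dp [np.float64(0.0002), np.float64(-0.0007), np.float64(0.0736)] rz -0.0
[ 4.77000e+02  1.09726e+02 -3.05000e-01] -0.617533967320725
(array([ 4.70859766e+02,  1.06263757e+02, -5.28199709e-02]), np.float64(-0.7358194601644544))
```

```bash
python3 -m pendant '{"dp":[[0,0,0.005],[0,0,0.02],[0,0,0.035],[0,0,0.05],[0,0,0.06],[0,0,0.066],[0,0,0.068],[0,0,0.069]],"rotation":[[0,0,0],[0,0,0],[0,0,0],[0,0,0],[0,0,0],[0,0,0],[0,0,0],[0,0,0]]}';python3 -m pendant '{"dp":[[0,0,0.001],[0,0,0.002],[0,0,0.003],[0,0,0.004],[0,0,0.004]],"rotation":[[0,0,0],[0,0,0],[0,0,0],[0,0,0],[0,0,0]]}'
```

```text
time: 7.7
tool_pos: [470.9, 105.1, 48.9]
tcp_rot: [3.141, -0.0, 1.495]
contact_force: [-0.8, 0.8, -0.7]
grip_width: 58.2
finger_force: 29.9
time: 8.32
tool_pos: [470.6, 105.1, 44.6]
tcp_rot: [-3.141, -0.0, 1.495]
contact_force: [-0.8, 0.6, -0.7]
grip_width: 57.8
finger_force: 29.9
```

```bash
python3 -m pendant '{"dp":[[0,0,0.0005],[0,0,0.001],[0,0,0.001]],"rotation":[[0,0,0],[0,0,0],[0,0,0]]}'
```

```text
time: 8.7
tool_pos: [470.7, 105.1, 44.0]
tcp_rot: [3.141, -0.0, 1.495]
contact_force: [-1.0, 0.2, 2.8]
grip_width: 57.4
finger_force: 29.9
```

Contact is felt, so the planter is down. I'll release and rise, then go on to the long planter.

```bash
python3 -m pendant '{"dp":[[0,0,0],[0,0,0],[0,0,0],[0,0,0],[0,0,0],[0,0,0]],"rotation":[[0,0,0],[0,0,0],[0,0,0],[0,0,0],[0,0,0],[0,0,0]]}' 0.0918;python3 -m pendant '{"dp":[[0,0,-0.01],[0,0,-0.03],[0,0,-0.06],[0,0,-0.09],[0,0,-0.1],[0,0,-0.1]],"rotation":[[0,0,0],[0,0,0],[0,0,0],[0,0,0],[0,0,0],[0,0,0]]}';python3 to.py 467.8 -133.3 144 1.396
```

```text
time: 9.45
tool_pos: [470.6, 105.1, 43.7]
tcp_rot: [-3.142, -0.0, 1.495]
contact_force: [0.0, -0.3, -0.6]
grip_width: 91.5
finger_force: 0.0
time: 10.2
tool_pos: [470.8, 105.1, 144.1]
tcp_rot: [3.14, -0.0, 1.495]
contact_force: [-0.1, -0.0, -0.8]
grip_width: 91.5
finger_force: 0.0
t 10.2 at [470.8 105.1 144.1] [ 3.14  -0.     1.495] w 91.5 f 0.0 [-0.1 -0.  -0.8]
dp [np.float64(-0.2379), np.float64(0.0151), np.float64(0.0001)] rz 0.099
```

```bash
python3 -m pendant '{"dp":[[-0.02,0.001,0],[-0.07,0.004,0],[-0.12,0.008,0],[-0.17,0.011,0],[-0.21,0.013,0],[-0.232,0.015,0],[-0.238,0.015,0],[-0.238,0.015,0]],"rotation":[[0,0,0.01],[0,0,0.03],[0,0,0.05],[0,0,0.07],[0,0,0.09],[0,0,0.099],[0,0,0.099],[0,0,0.099]]}';python3 -m pendant '{"dp":[[0,0,0],[0,0,0]],"rotation":[[0,0,0],[0,0,0]]}'; python3 to.py 467.8 -133.3 38 1.396
python3 - <<'E'
from h2 import *
import json
r=json.load(open("res2.json"));C=shoot()
print(fit2("pot_square",C[1:],r["saucer_square"],z0=24,span=8),fit2("saucer_square",C[1:],r["saucer_square"],span=6))
cv2.imwrite("pics/g.png",np.hstack([cv2.resize(C[0]["pixels"][230:320,220:310,::-1],(400,400),interpolation=cv2.INTER_CUBIC),cv2.resize(C[1]["pixels"][190:290,205:305,::-1],(400,400),interpolation=cv2.INTER_CUBIC)]))
E
```

```text
time: 11.2
tool_pos: [467.0, -132.9, 142.9]
tcp_rot: [-3.14, -0.001, 1.396]
contact_force: [-0.3, -0.1, -0.0]
grip_width: 91.9
finger_force: 0.0
time: 11.45
tool_pos: [467.5, -132.5, 143.6]
tcp_rot: [-3.141, -0.0, 1.397]
contact_force: [-0.1, -0.2, 0.5]
grip_width: 91.9
finger_force: 0.0
t 11.45 at [ 467.5 -132.5  143.6] [-3.141 -0.     1.397] w 91.9 f 0.0 [-0.1 -0.2  0.5]
dp [np.float64(-0.0007), np.float64(0.0004), np.float64(0.1056)] rz 0.001
(array([ 4.69483323e+02,  1.06161454e+02, -6.81928114e-02]), np.float64(-0.8460642391228749)) (array([ 4.65084946e+02,  1.03278860e+02, -2.06818715e-01]), np.float64(-0.643446259925216))
```

View pics/g.png

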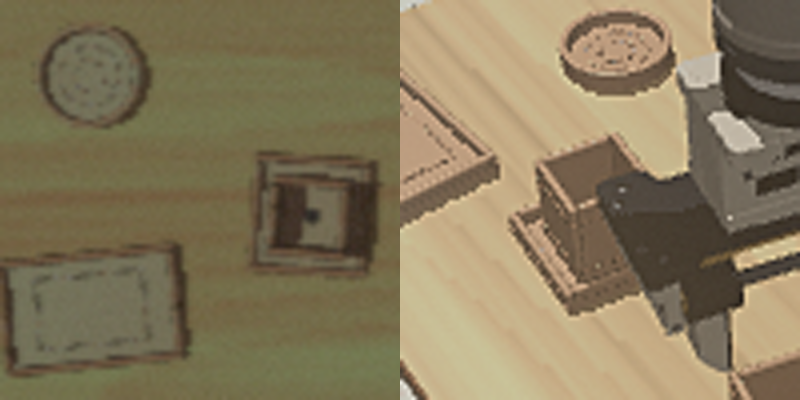

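The square planter stands centred and square in its saucer: top crop (312,213), side crop (585,225). Next is the long planter.

```bash
python3 -m pendant '{"dp":[[0,0,0.01],[-0.001,0,0.03],[-0.001,0,0.055],[-0.001,0,0.08],[-0.001,0,0.097],[-0.001,0,0.104],[-0.001,0,0.106],[-0.001,0,0.106]],"rotation":[[0,0,0],[0,0,0],[0,0,0],[0,0,0],[0,0,0],[0,0,0],[0,0,0],[0,0,0]]}';  python3 -m pendant '{"dp":[[0,0,0],[0,0,0],[0,0,0],[0,0,0],[0,0,0],[0,0,0],[0,0,0],[0,0,0]],"rotation":[[0,0,0],[0,0,0],[0,0,0],[0,0,0],[0,0,0],[0,0,0],[0,0,0],[0,0,0]]}' 0.04;python3 -m pendant '{"dp":[[0,0,-0.005],[0,0,-0.02],[0,0,-0.045],[0,0,-0.075],[0,0,-0.1],[0,0,-0.11],[0,0,-0.11]],"rotation":[[0,0,0],[0,0,0],[0,0,0],[0,0,0],[0,0,0],[0,0,0],[0,0,0]]}';python3 to.py 400.3 274.5 148 1.662
```

```text
time: 12.55
tool_pos: [467.6, -134.4, 38.0]
tcp_rot: [3.141, 0.0, 1.396]
contact_force: [0.4, -0.5, 0.9]
grip_width: 92.2
finger_force: 0.0
time: 13.55
tool_pos: [467.7, -134.4, 37.8]
tcp_rot: [3.141, 0.0, 1.396]
contact_force: [2.3, -0.2, 1.7]
grip_width: 55.7
finger_force: 29.9
time: 14.42
tool_pos: [467.4, -134.4, 148.2]
tcp_rot: [3.141, 0.0, 1.396]
contact_force: [0.3, 0.7, -3.4]
grip_width: 55.8
finger_force: 29.9
t 14.43 at [ 467.4 -134.4  148.2] [3.141 0.    1.396] w 55.8 f 29.9 [ 0.3  0.7 -3.4]
dp [np.float64(0.3909), np.float64(-0.1372), np.float64(0.0002)] rz -0.266
```

```bash
python3 -m pendant '{"dp":[[0.01,-0.004,0],[0.035,-0.012,0],[0.07,-0.025,0],[0.115,-0.04,0],[0.16,-0.056,0],[0.205,-0.072,0],[0.25,-0.088,0],[0.29,-0.102,0]],"rotation":[[0,0,-0.01],[0,0,-0.03],[0,0,-0.06],[0,0,-0.09],[0,0,-0.12],[0,0,-0.15],[0,0,-0.18],[0,0,-0.2]]}';python3 -m pendant '{"dp":[[0,0,0],[0,0,0]],"rotation":[[0,0,0],[0,0,0]]}';python3 to.py 400.3 273.5 148 1.662
```

```text
time: 15.42
tool_pos: [415.8, 170.9, 146.8]
tcp_rot: [-3.139, 0.0, 1.598]
contact_force: [0.3, 1.1, -2.1]
grip_width: 55.9
finger_force: 29.9
time: 15.68
tool_pos: [416.7, 168.9, 147.0]
tcp_rot: [-3.14, 0.001, 1.597]
contact_force: [-0.7, -0.1, -2.9]
grip_width: 55.9
finger_force: 29.9
t 15.68 at [416.7 168.9 147. ] [-3.140e+00  1.000e-03  1.597e+00] w 55.9 f 29.9 [-0.7 -0.1 -2.9]
dp [np.float64(0.105), np.float64(-0.0137), np.float64(-0.001)] rz -0.065
```

```bash
python3 -m pendant '{"dp":[[0.01,-0.001,0],[0.035,-0.004,0],[0.065,-0.008,0],[0.09,-0.012,0],[0.102,-0.014,0],[0.105,-0.014,0],[0.105,-0.014,0],[0.105,-0.014,0]],"rotation":[[0,0,-0.01],[0,0,-0.02],[0,0,-0.035],[0,0,-0.05],[0,0,-0.06],[0,0,-0.065],[0,0,-0.065],[0,0,-0.065]]}';python3 -m pendant '{"dp":[[0,0,0],[0,0,0]],"rotation":[[0,0,0],[0,0,0]]}';python3 to.py 400.3 273.5 44 1.662
```

```text
time: 16.68
tool_pos: [401.0, 272.9, 147.7]
tcp_rot: [-3.142, 0.0, 1.66]
contact_force: [-0.4, -0.2, -2.3]
grip_width: 55.9
finger_force: 29.9
time: 16.92
tool_pos: [400.9, 273.4, 147.8]
tcp_rot: [3.142, -0.0, 1.66]
contact_force: [1.5, -0.2, -3.5]
grip_width: 56.0
finger_force: 29.9
t 16.93 at [400.9 273.4 147.8] [ 3.142 -0.     1.66 ] w 56.0 f 29.9 [ 1.5 -0.2 -3.5]
dp [np.float64(0.0002), np.float64(-0.0006), np.float64(0.1038)] rz -0.002
```

```bash
python3 -m pendant '{"dp":[[0,-0.0006,0.01],[0,-0.0006,0.03],[0,-0.0006,0.055],[0,-0.0006,0.075],[0,-0.0006,0.09],[0,-0.0006,0.096],[0,-0.0006,0.098],[0,-0.0006,0.099]],"rotation":[[0,0,-0.002],[0,0,-0.002],[0,0,-0.002],[0,0,-0.002],[0,0,-0.002],[0,0,-0.002],[0,0,-0.002],[0,0,-0.002]]}';python3 -m pendant '{"dp":[[0,0,0.001],[0,0,0.002],[0,0,0.003],[0,0,0.004],[0,0,0.004],[0,0,0.004]],"rotation":[[0,0,0],[0,0,0],[0,0,0],[0,0,0],[0,0,0],[0,0,0]]}'; python3 -m pendant '{"dp":[[0,0,0.0005],[0,0,0.001],[0,0,0.001]],"rotation":[[0,0,0],[0,0,0],[0,0,0]]}'
```

```text
time: 17.92
tool_pos: [400.5, 273.7, 49.0]
tcp_rot: [3.141, -0.0, 1.663]
contact_force: [0.6, -0.1, -1.8]
grip_width: 55.6
finger_force: 29.9
time: 18.68
tool_pos: [400.2, 273.6, 44.7]
tcp_rot: [3.142, -0.0, 1.663]
contact_force: [-1.1, -0.1, -3.2]
grip_width: 55.6
finger_force: 29.9
time: 19.05
tool_pos: [400.2, 273.5, 43.8]
tcp_rot: [3.141, -0.0, 1.663]
contact_force: [0.2, -0.8, -0.1]
grip_width: 55.8
finger_force: 29.9
```

```bash
python3 -m pendant '{"dp":[[0,0,0.0003],[0,0,0.0003]],"rotation":[[0,0,0],[0,0,0]]}';python3 -m pendant '{"dp":[[0,0,0],[0,0,0],[0,0,0],[0,0,0],[0,0,0],[0,0,0]],"rotation":[[0,0,0],[0,0,0],[0,0,0],[0,0,0],[0,0,0],[0,0,0]]}' 0.0918;python3 -m pendant '{"dp":[[0,0,-0.01],[0,0,-0.03],[0,0,-0.06],[0,0,-0.09],[0,0,-0.115],[0,0,-0.12]],"rotation":[[0,0,0],[0,0,0],[0,0,0],[0,0,0],[0,0,0],[0,0,0]]}';python3 to.py 648.8 -110.3 165 1.4
```

```text
time: 19.3
tool_pos: [400.2, 273.6, 43.8]
tcp_rot: [3.141, -0.0, 1.663]
contact_force: [-1.1, -1.2, 5.4]
grip_width: 55.9
finger_force: 29.9
time: 20.05
tool_pos: [400.2, 273.6, 43.4]
tcp_rot: [3.142, -0.0, 1.663]
contact_force: [-0.3, -0.5, -0.3]
grip_width: 91.7
finger_force: 0.0
time: 20.8
tool_pos: [401.0, 273.9, 165.4]
tcp_rot: [3.138, -0.001, 1.663]
contact_force: [0.6, -0.5, -1.5]
grip_width: 92.2
finger_force: 0.0
t 20.8 at [401.  273.9 165.4] [ 3.138e+00 -1.000e-03  1.663e+00] w 92.2 f 0.0 [ 0.6 -0.5 -1.5]
dp [np.float64(-0.4054), np.float64(0.2114), np.float64(0.0004)] rz 0.263
```

```bash
python3 -m pendant '{"dp":[[-0.02,0.01,0],[-0.06,0.031,0],[-0.11,0.057,0],[-0.16,0.083,0],[-0.21,0.11,0],[-0.26,0.136,0],[-0.31,0.162,0],[-0.35,0.183,0]],"rotation":[[0,0,0.01],[0,0,0.04],[0,0,0.07],[0,0,0.1],[0,0,0.13],[0,0,0.16],[0,0,0.19],[0,0,0.22]]}';python3 -m pendant '{"dp":[[-0.02,0.01,0],[-0.04,0.02,0],[-0.05,0.026,0],[-0.055,0.0285,0],[-0.055,0.0285,0],[-0.055,0.0285,0]],"rotation":[[0,0,0.02],[0,0,0.03],[0,0,0.04],[0,0,0.043],[0,0,0.043],[0,0,0.043]]}';python3 to.py 648.8 -110.3 38 1.4
python3 - <<'E'
from h2 import *
import json
r=json.load(open("res2.json"));C=shoot()
print(fit2("pot_long",C[1:],r["saucer_long"],z0=24,span=8)[0],fit2("saucer_long",C[1:],r["saucer_long"],span=6)[0],fit2("pot_small_round",C[1:],r["pot_small_round"],span=6)[0],fit2("saucer_large_round",C[1:],r["saucer_large_round"],span=6)[0])
cv2.imwrite("pics/h.png",np.hstack([cv2.resize(C[0]["pixels"][230:330,210:310,::-1],(400,400),interpolation=cv2.INTER_CUBIC),cv2.resize(C[1]["pixels"][170:290,160:280,::-1],(400,400),interpolation=cv2.INTER_CUBIC)]))
E
```

```text
time: 21.8
tool_pos: [615.0, -60.2, 162.3]
tcp_rot: [-3.14, -0.0, 1.441]
contact_force: [0.7, 1.2, 0.4]
grip_width: 91.8
finger_force: 0.0
time: 22.55
tool_pos: [635.7, -115.5, 163.6]
tcp_rot: [-3.142, -0.0, 1.401]
contact_force: [0.4, -0.3, 0.4]
grip_width: 91.9
finger_force: 0.0
t 22.55 at [ 635.7 -115.5  163.6] [-3.142 -0.     1.401] w 91.9 f 0.0 [ 0.4 -0.3  0.4]
dp [np.float64(0.0073), np.float64(0.012), np.float64(0.1256)] rz 0.001
[3.98334743e+02 2.75204091e+02 7.96914926e-02] [ 4.04321310e+02  2.55519436e+02 -8.97559136e-03] [ 5.78700186e+02 -3.11557722e+02  1.82234852e-02] [ 4.06793019e+02 -3.22204594e+02 -1.53518375e-01]
```

View pics/h.png

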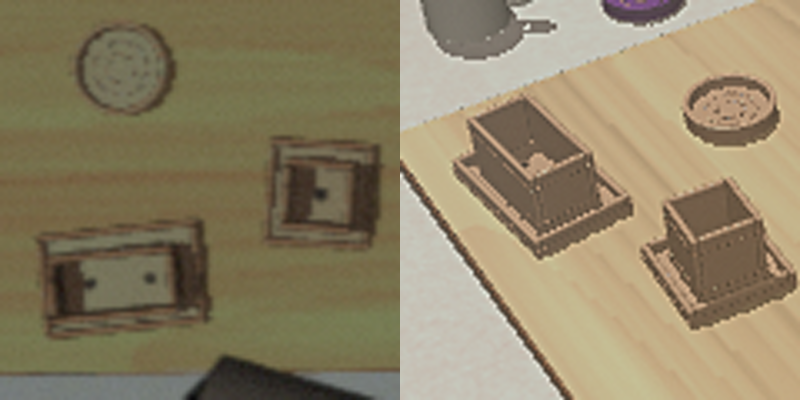

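The long planter is squarely in its saucer (top crop (125,280), side crop (535,170)), and the square one is good too. Next is the tall round planter.

```bash
python3 -m pendant '{"dp":[[0.003,0.005,0],[0.007,0.012,0],[0.007,0.012,0],[0.007,0.012,0]],"rotation":[[0,0,0],[0,0,0],[0,0,0],[0,0,0]]}';python3 to.py 648.5 -110.3 38 1.4
```

```text
time: 23.15
tool_pos: [648.8, -111.4, 163.2]
tcp_rot: [-3.141, -0.0, 1.4]
contact_force: [-0.1, -1.2, -0.5]
grip_width: 91.8
finger_force: 0.0
t 23.15 at [ 648.8 -111.4  163.2] [-3.141 -0.     1.4  ] w 91.8 f 0.0 [-0.1 -1.2 -0.5]
dp [np.float64(0.001), np.float64(-0.0005), np.float64(0.1252)] rz -0.0
```

```bash
python3 -m pendant '{"dp":[[0.001,0,0.01],[0.001,0,0.035],[0.001,0,0.065],[0.001,0,0.09],[0.001,0,0.11],[0.001,0,0.12],[0.001,0,0.125],[0.001,0,0.125]],"rotation":[[0,0,0],[0,0,0],[0,0,0],[0,0,0],[0,0,0],[0,0,0],[0,0,0],[0,0,0]]}';python3 -m pendant '{"dp":[[0,0,0],[0,0,0],[0,0,0],[0,0,0],[0,0,0],[0,0,0],[0,0,0],[0,0,0]],"rotation":[[0,0,0],[0,0,0],[0,0,0],[0,0,0],[0,0,0],[0,0,0],[0,0,0],[0,0,0]]}' 0.045; python3 -m pendant '{"dp":[[0,0,-0.005],[0,0,-0.02],[0,0,-0.045],[0,0,-0.07],[0,0,-0.085],[0,0,-0.09],[0,0,-0.09]],"rotation":[[0,0,0],[0,0,0],[0,0,0],[0,0,0],[0,0,0],[0,0,0],[0,0,0]]}';python3 to.py 408 -322.1 128 1.0
```

```text
time: 24.15
tool_pos: [649.1, -110.5, 38.6]
tcp_rot: [3.141, -0.0, 1.4]
contact_force: [0.4, 0.6, -0.7]
grip_width: 92.1
finger_force: 0.0
time: 25.15
tool_pos: [649.2, -110.6, 38.8]
tcp_rot: [3.141, 0.0, 1.4]
contact_force: [-0.2, 0.0, 5.4]
grip_width: 66.3
finger_force: 30.0
time: 26.02
tool_pos: [648.8, -110.4, 128.1]
tcp_rot: [-3.141, -0.0, 1.4]
contact_force: [-0.2, -0.4, -2.5]
grip_width: 66.5
finger_force: 30.0
t 26.02 at [ 648.8 -110.4  128.1] [-3.141 -0.     1.4  ] w 66.5 f 30.0 [-0.2 -0.4 -2.5]
dp [np.float64(-0.2495), np.float64(-0.2012), np.float64(0.0001)] rz 0.4
```

```bash
python3 -m pendant '{"dp":[[-0.01,-0.008,0],[-0.035,-0.028,0],[-0.07,-0.056,0],[-0.105,-0.084,0],[-0.14,-0.113,0],[-0.175,-0.141,0],[-0.205,-0.165,0],[-0.225,-0.181,0]],"rotation":[[0,0,0.02],[0,0,0.06],[0,0,0.12],[0,0,0.18],[0,0,0.24],[0,0,0.3],[0,0,0.35],[0,0,0.38]]}';python3 -m pendant '{"dp":[[-0.012,-0.01,0],[-0.015,-0.012,0],[-0.015,-0.012,0],[-0.015,-0.012,0]],"rotation":[[0,0,0.02],[0,0,0.02],[0,0,0.02],[0,0,0.02]]}';python3 to.py 408 -322.1 44.8 1.0
```

```text
time: 27.02
tool_pos: [429.9, -302.4, 127.8]
tcp_rot: [-3.14, 0.0, 1.016]
contact_force: [-0.1, 0.2, -2.1]
grip_width: 66.7
finger_force: 30.0
time: 27.52
tool_pos: [414.9, -307.4, 128.4]
tcp_rot: [3.141, -0.0, 1.001]
contact_force: [0.1, -1.0, -2.1]
grip_width: 66.6
finger_force: 30.0
t 27.52 at [ 414.9 -307.4  128.4] [ 3.141 -0.     1.001] w 66.6 f 30.0 [ 0.1 -1.  -2.1]
dp [np.float64(-0.0161), np.float64(0.0021), np.float64(0.0836)] rz 0.001
```

```bash
python3 -m pendant '{"dp":[[-0.008,0.001,0],[-0.016,0.002,0],[-0.016,0.002,0],[-0.016,0.002,0]],"rotation":[[0,0,0],[0,0,0],[0,0,0],[0,0,0]]}';python3 to.py 408 -322.1 44.8 1.0
python3 - <<'E'
from h2 import *
C=shoot()
a=C[1]["pixels"][300:430,270:400,::-1]
im=cv2.resize(a,(520,520),interpolation=cv2.INTER_CUBIC)
for R,z in ((ring(100,None,16),18),(ring(66,None,72),108.),(ring(66,None,0),108.)):
    uv=(proj(C[1],place(R,408,-322.1,0,z))-[269.6,299.6])*4;cv2.polylines(im,[np.int32(uv)],True,(0,255,0),1)
cv2.imwrite("pics/i.png",im)
E
```

```text
time: 28.02
tool_pos: [407.2, -322.5, 128.3]
tcp_rot: [-3.141, -0.0, 0.999]
contact_force: [0.6, 0.0, -2.1]
grip_width: 66.5
finger_force: 30.0
t 28.02 at [ 407.2 -322.5  128.3] [-3.141 -0.     0.999] w 66.5 f 30.0 [ 0.6  0.  -2.1]
dp [np.float64(0.0008), np.float64(0.0004), np.float64(0.0835)] rz -0.001
```

View pics/i.png

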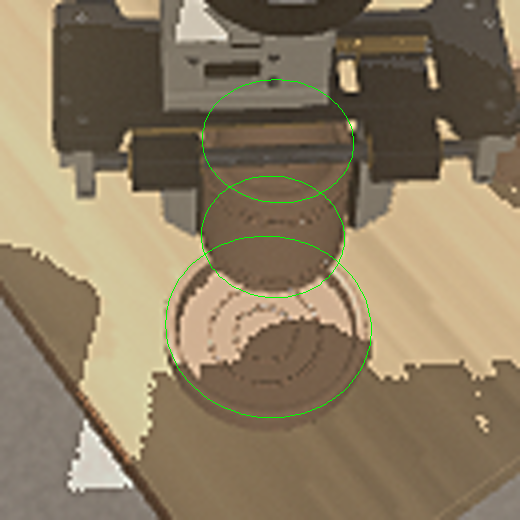

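The held pot's base (270,295) and the saucer ring (268,327) both match the predictions, so I'll lower it.

```bash
python3 -m pendant '{"dp":[[0.001,0,0.005],[0.001,0,0.02],[0.001,0,0.04],[0.001,0,0.055],[0.001,0,0.068],[0.001,0,0.075],[0.001,0,0.078],[0.001,0,0.079]],"rotation":[[0,0,0],[0,0,0],[0,0,0],[0,0,0],[0,0,0],[0,0,0],[0,0,0],[0,0,0]]}';python3 -m pendant '{"dp":[[0,0,0.001],[0,0,0.002],[0,0,0.003],[0,0,0.0035],[0,0,0.0035],[0,0,0.0035]],"rotation":[[0,0,0],[0,0,0],[0,0,0],[0,0,0],[0,0,0],[0,0,0]]}'; python3 -m pendant '{"dp":[[0,0,0.0005],[0,0,0.0008],[0,0,0.0008]],"rotation":[[0,0,0],[0,0,0],[0,0,0]]}'
```

```text
time: 29.12
tool_pos: [408.0, -321.8, 49.5]
tcp_rot: [3.141, 0.0, 1.0]
contact_force: [0.5, -0.3, -1.6]
grip_width: 66.7
finger_force: 30.0
time: 29.88
tool_pos: [407.9, -321.6, 45.9]
tcp_rot: [3.142, -0.0, 1.0]
contact_force: [-0.0, -0.3, -0.8]
grip_width: 66.6
finger_force: 30.0
time: 30.25
tool_pos: [407.9, -321.6, 45.1]
tcp_rot: [-3.142, -0.0, 1.0]
contact_force: [-0.0, 0.4, -1.5]
grip_width: 66.5
finger_force: 30.0
```

```bash
python3 -m pendant '{"dp":[[0,0,0.0004],[0,0,0.0008],[0,0,0.0008]],"rotation":[[0,0,0],[0,0,0],[0,0,0]]}'
```

```text
time: 30.62
tool_pos: [407.9, -321.6, 44.8]
tcp_rot: [3.141, 0.0, 1.0]
contact_force: [-1.7, 2.0, 5.6]
grip_width: 66.8
finger_force: 30.0
```

Contact again; release, rise, and go to the small planter.

```bash
python3 -m pendant '{"dp":[[0,0,0],[0,0,0],[0,0,0],[0,0,0],[0,0,0],[0,0,0]],"rotation":[[0,0,0],[0,0,0],[0,0,0],[0,0,0],[0,0,0],[0,0,0]]}' 0.0918;python3 -m pendant '{"dp":[[0,0,-0.01],[0,0,-0.03],[0,0,-0.06],[0,0,-0.09],[0,0,-0.115],[0,0,-0.12],[0,0,-0.12]],"rotation":[[0,0,0],[0,0,0],[0,0,0],[0,0,0],[0,0,0],[0,0,0],[0,0,0]]}';python3 to.py 583.8 -310 164 1.1
```

```text
time: 31.38
tool_pos: [407.9, -321.6, 44.3]
tcp_rot: [3.142, -0.0, 1.0]
contact_force: [-0.6, -0.6, -0.6]
grip_width: 91.5
finger_force: 0.0
time: 32.25
tool_pos: [407.7, -321.5, 164.2]
tcp_rot: [3.142, -0.0, 1.0]
contact_force: [0.3, -0.8, 0.7]
grip_width: 91.2
finger_force: 0.0
t 32.25 at [ 407.7 -321.5  164.2] [ 3.142 -0.     1.   ] w 91.2 f 0.0 [ 0.3 -0.8  0.7]
dp [np.float64(0.1048), np.float64(0.1419), np.float64(0.0002)] rz -0.1
```

```bash
python3 -m pendant '{"dp":[[0.01,0.014,0],[0.035,0.047,0],[0.065,0.088,0],[0.09,0.122,0],[0.102,0.138,0],[0.105,0.142,0],[0.105,0.142,0],[0.105,0.142,0]],"rotation":[[0,0,-0.01],[0,0,-0.03],[0,0,-0.06],[0,0,-0.09],[0,0,-0.1],[0,0,-0.1],[0,0,-0.1],[0,0,-0.1]]}';python3 -m pendant '{"dp":[[0,0,0],[0,0,0]],"rotation":[[0,0,0],[0,0,0]]}';python3 to.py 583.7 -310 38 1.1
python3 - <<'E'
from h2 import *
import json
r=json.load(open("res2.json"));C=shoot()
print(fit2("pot_tall_round",C[1:],[408,-322,0],z0=24,span=8)[0],fit2("pot_small_round",C[1:],r["pot_small_round"],span=6)[0])
cv2.imwrite("pics/j.png",np.hstack([cv2.resize(C[0]["pixels"][225:325,365:465,::-1],(400,400),interpolation=cv2.INTER_CUBIC),cv2.resize(C[1]["pixels"][220:440,260:480,::-1],(400,400),interpolation=cv2.INTER_CUBIC)]))
E
```

```text
time: 33.25
tool_pos: [583.3, -310.2, 164.2]
tcp_rot: [-3.141, -0.0, 1.099]
contact_force: [0.0, -0.3, -0.4]
grip_width: 91.8
finger_force: 0.0
time: 33.5
tool_pos: [583.7, -310.3, 164.6]
tcp_rot: [3.141, -0.0, 1.099]
contact_force: [0.2, -0.3, -0.2]
grip_width: 91.4
finger_force: 0.0
t 33.5 at [ 583.7 -310.3  164.6] [ 3.141 -0.     1.099] w 91.4 f 0.0 [ 0.2 -0.3 -0.2]
dp [np.float64(0.0002), np.float64(-0.0001), np.float64(0.1266)] rz -0.001
[ 4.09286392e+02 -3.18629045e+02  3.74566758e-02] [ 5.82883739e+02 -3.09200500e+02  5.63239621e-02]
```

View pics/j.png

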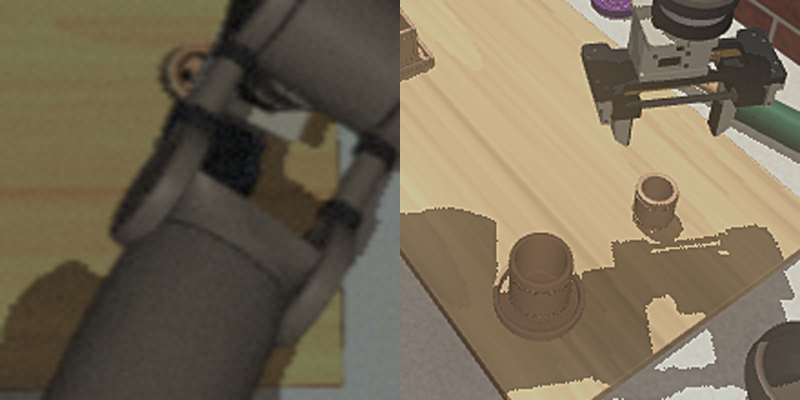

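The tall planter stands in its saucer at side crop (540,285), and the small one is under the open fingers at (655,205). I'll grasp it.

```bash
python3 -m pendant '{"dp":[[0,0,0.01],[0,0,0.035],[0,0,0.065],[0,0,0.09],[0,0,0.11],[0,0,0.12],[0,0,0.1265],[0,0,0.1265]],"rotation":[[0,0,0],[0,0,0],[0,0,0],[0,0,0],[0,0,0],[0,0,0],[0,0,0],[0,0,0]]}';python3 -m pendant '{"dp":[[0,0,0],[0,0,0],[0,0,0],[0,0,0],[0,0,0],[0,0,0],[0,0,0],[0,0,0]],"rotation":[[0,0,0],[0,0,0],[0,0,0],[0,0,0],[0,0,0],[0,0,0],[0,0,0],[0,0,0]]}' 0.03; python3 -m pendant '{"dp":[[0,0,-0.005],[0,0,-0.02],[0,0,-0.045],[0,0,-0.075],[0,0,-0.1],[0,0,-0.11],[0,0,-0.11]],"rotation":[[0,0,0],[0,0,0],[0,0,0],[0,0,0],[0,0,0],[0,0,0],[0,0,0]]}';python3 to.py 580 -10 148 1.3 579.2 275 148 1.5
```

```text
time: 34.6
tool_pos: [584.1, -310.0, 37.8]
tcp_rot: [-3.142, -0.0, 1.1]
contact_force: [-0.3, -0.4, 0.1]
grip_width: 91.5
finger_force: 0.0
time: 35.6
tool_pos: [584.1, -310.0, 37.9]
tcp_rot: [3.141, -0.0, 1.1]
contact_force: [0.7, -1.1, 1.5]
grip_width: 47.9
finger_force: 30.0
time: 36.48
tool_pos: [584.3, -310.2, 148.6]
tcp_rot: [3.14, 0.0, 1.1]
contact_force: [0.0, -0.4, -1.6]
grip_width: 48.0
finger_force: 30.0
t 36.48 at [ 584.3 -310.2  148.6] [3.14 0.   1.1 ] w 48.0 f 30.0 [ 0.  -0.4 -1.6]
dp [np.float64(0.2655), np.float64(-0.14), np.float64(0.0006)] rz -0.2
dp [np.float64(0.5191), np.float64(-0.2701), np.float64(0.0006)] rz -0.4
```

```bash
python3 -m pendant '{"dp":[[0.01,-0.005,0],[0.035,-0.018,0],[0.07,-0.036,0],[0.11,-0.057,0],[0.15,-0.078,0],[0.19,-0.099,0],[0.23,-0.12,0],[0.265,-0.138,0]],"rotation":[[0,0,-0.01],[0,0,-0.03],[0,0,-0.06],[0,0,-0.09],[0,0,-0.12],[0,0,-0.15],[0,0,-0.18],[0,0,-0.2]]}';python3 -m pendant '{"dp":[[0,0,0]],"rotation":[[0,0,0]]}';python3 to.py 579.2 275 148 1.5
```

```text
time: 37.48
tool_pos: [580.2, -8.8, 146.7]
tcp_rot: [-3.139, -0.0, 1.302]
contact_force: [-1.1, 0.5, 0.1]
grip_width: 48.1
finger_force: 30.0
time: 37.6
tool_pos: [580.2, -7.8, 146.8]
tcp_rot: [-3.139, -0.0, 1.304]
contact_force: [-0.5, -0.8, -1.6]
grip_width: 48.1
finger_force: 30.0
t 37.6 at [580.2  -7.8 146.8] [-3.139 -0.     1.304] w 48.1 f 30.0 [-0.5 -0.8 -1.6]
dp [np.float64(0.2726), np.float64(-0.0755), np.float64(-0.0012)] rz -0.196
```

```bash
python3 -m pendant '{"dp":[[0.015,-0.004,0],[0.05,-0.014,0],[0.095,-0.026,0],[0.14,-0.039,0],[0.185,-0.051,0],[0.225,-0.062,0],[0.255,-0.071,0],[0.272,-0.0755,0]],"rotation":[[0,0,-0.01],[0,0,-0.03],[0,0,-0.06],[0,0,-0.09],[0,0,-0.13],[0,0,-0.16],[0,0,-0.19],[0,0,-0.196]]}';python3 -m pendant '{"dp":[[0,0,0],[0,0,0],[0,0,0]],"rotation":[[0,0,0],[0,0,0],[0,0,0]]}';python3 to.py 579.2 275 44 1.5
python3 - <<'E'
from h2 import *
C=shoot()
for t in (fit2("saucer_small_round",C[1:],[579,275,0],span=6),): print(t)
im=cv2.resize(C[1]["pixels"][130:230,205:305,::-1],(500,500),interpolation=cv2.INTER_CUBIC)
for R,z in ((ring(82,None,16),18),(ring(48,None,52),128.),(ring(48,None,0),128.)):
    uv=(proj(C[1],place(R,579.2,275,0,z))-[204.6,129.6])*5;cv2.polylines(im,[np.int32(uv)],True,(0,255,0),1)
cv2.imwrite("pics/k.png",im)
E
```

```text
time: 38.6
tool_pos: [581.1, 272.3, 147.3]
tcp_rot: [-3.141, 0.0, 1.497]
contact_force: [0.0, 0.6, -1.7]
grip_width: 48.2
finger_force: 30.0
time: 38.98
tool_pos: [581.7, 269.7, 147.9]
tcp_rot: [-3.142, 0.0, 1.494]
contact_force: [-0.4, -0.9, -1.3]
grip_width: 47.9
finger_force: 30.0
t 38.98 at [581.7 269.7 147.9] [-3.142  0.     1.494] w 47.9 f 30.0 [-0.4 -0.9 -1.3]
dp [np.float64(0.0051), np.float64(-0.0029), np.float64(0.1039)] rz -0.006
(array([5.78473652e+02, 2.76560628e+02, 4.09984313e-02]), np.float64(-0.8941977825343612))
```

View pics/k.png

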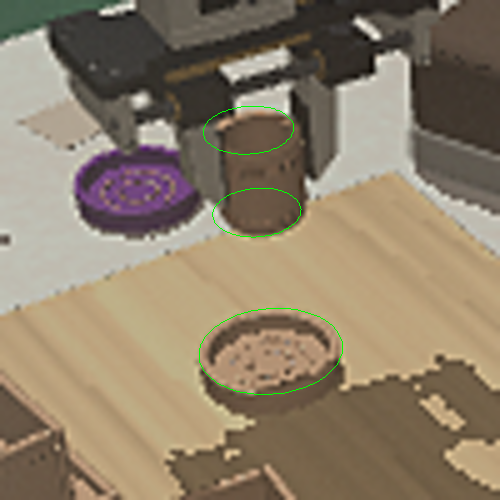

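The buff saucer ring at (271,352) matches, and the pot is offset by the residual 6 mm just as the arm reports. I'll correct that and lower.

```bash
python3 -m pendant '{"dp":[[0.003,-0.002,0],[0.006,-0.003,0],[0.006,-0.003,0.01],[0.006,-0.003,0.03],[0.006,-0.003,0.055],[0.006,-0.003,0.07],[0.006,-0.003,0.077],[0.006,-0.003,0.08]],"rotation":[[0,0,0],[0,0,0],[0,0,0],[0,0,0],[0,0,0],[0,0,0],[0,0,0],[0,0,0]]}';python3 -m pendant '{"dp":[[0,0,0]],"rotation":[[0,0,0]]}';python3 to.py 578.9 275.8 44 1.494
```

```text
time: 40.08
tool_pos: [579.1, 277.3, 67.8]
tcp_rot: [3.141, -0.0, 1.496]
contact_force: [-0.2, 0.1, -0.8]
grip_width: 48.0
finger_force: 30.0
time: 40.2
tool_pos: [579.2, 277.3, 68.3]
tcp_rot: [3.141, -0.0, 1.496]
contact_force: [1.0, 0.2, -0.7]
grip_width: 48.2
finger_force: 30.0
t 40.2 at [579.2 277.3  68.3] [ 3.141 -0.     1.496] w 48.2 f 30.0 [ 1.   0.2 -0.7]
dp [np.float64(-0.0016), np.float64(-0.0002), np.float64(0.0243)] rz 0.002
```

```bash
python3 -m pendant '{"dp":[[-0.0015,0,0.002],[-0.0015,0,0.008],[-0.0015,0,0.014],[-0.0015,0,0.018],[-0.0015,0,0.02],[-0.0015,0,0.021],[-0.0015,0,0.022],[-0.0015,0,0.022]],"rotation":[[0,0,0],[0,0,0],[0,0,0],[0,0,0],[0,0,0],[0,0,0],[0,0,0],[0,0,0]]}';python3 -m pendant '{"dp":[[0,0,0.0005],[0,0,0.001],[0,0,0.0015],[0,0,0.0015]],"rotation":[[0,0,0],[0,0,0],[0,0,0],[0,0,0]]}';python3 -m pendant '{"dp":[[0,0,0.0004],[0,0,0.0008],[0,0,0.0008]],"rotation":[[0,0,0],[0,0,0],[0,0,0]]}'
```

```text
time: 41.2
tool_pos: [578.8, 275.8, 45.9]
tcp_rot: [3.141, -0.0, 1.496]
contact_force: [0.8, 0.2, -0.8]
grip_width: 48.1
finger_force: 30.0
time: 41.7
tool_pos: [578.7, 275.7, 44.3]
tcp_rot: [-3.142, -0.0, 1.496]
contact_force: [0.3, 0.4, -0.6]
grip_width: 48.4
finger_force: 30.0
time: 42.08
tool_pos: [578.8, 275.8, 43.8]
tcp_rot: [3.141, -0.0, 1.496]
contact_force: [-1.5, -1.2, 3.3]
grip_width: 47.8
finger_force: 30.0
```

Contact. I'll release, rise, back off clear and look.

```bash
python3 -m pendant '{"dp":[[0,0,0],[0,0,0],[0,0,0],[0,0,0],[0,0,0],[0,0,0]],"rotation":[[0,0,0],[0,0,0],[0,0,0],[0,0,0],[0,0,0],[0,0,0]]}' 0.0918;python3 -m pendant '{"dp":[[0,0,-0.01],[0,0,-0.03],[0,0,-0.06],[0,0,-0.1],[0,0,-0.15],[0,0,-0.19],[0,0,-0.2]],"rotation":[[0,0,0],[0,0,0],[0,0,0],[0,0,0],[0,0,0],[0,0,0],[0,0,0]]}';python3 to.py 450 470 243 1.9;python3 -m pendant '{"dp":[[0.03,-0.015,0],[0.07,-0.04,0],[0.11,-0.065,0],[0.15,-0.09,0],[0.18,-0.11,0],[0.19,-0.12,0],[0.19,-0.12,0]],"rotation":[[0,0,0],[0,0,-0.05],[0,0,-0.1],[0,0,-0.15],[0,0,-0.2],[0,0,-0.2],[0,0,-0.2]]}'
python3 - <<'E'
from h2 import *
import json
r=json.load(open("res2.json"));C=shoot()
A=cv2.convertScaleAbs(cv2.resize(C[0]["pixels"][190:330,195:455,::-1],(800,431),interpolation=cv2.INTER_CUBIC),alpha=1.3)
cv2.imwrite("pics/l.png",A)
im=cv2.resize(C[1]["pixels"][160:430,160:430,::-1],(600,600),interpolation=cv2.INTER_CUBIC)
for s,p in(("saucer_square","pot_square"),("saucer_long","pot_long"),("saucer_large_round","pot_tall_round"),("saucer_small_round","pot_small_round")):
    f=fit2(p,C[1:],r[s],z0=24,span=8)[0];g=fit2(s,C[1:],r[s],span=6)[0];print(p,f.round(2),g.round(2),np.round(r[s],2))
    draw(C[1],p,f,im,24,600/270,(159.8,159.8))
cv2.imwrite("pics/m.png",im)
E
```

```text
time: 42.82
tool_pos: [578.8, 275.7, 43.5]
tcp_rot: [3.142, -0.0, 1.496]
contact_force: [-0.6, 0.1, -0.1]
grip_width: 91.6
finger_force: 0.0
time: 43.7
tool_pos: [579.8, 276.1, 247.6]
tcp_rot: [3.136, -0.003, 1.496]
contact_force: [-0.1, 0.1, 0.0]
grip_width: 91.7
finger_force: 0.0
t 43.7 at [579.8 276.1 247.6] [ 3.136e+00 -3.000e-03  1.496e+00] w 91.7 f 0.0 [-0.1  0.1  0. ]
dp [np.float64(0.1836), np.float64(-0.1439), np.float64(0.0046)] rz -0.404
time: 44.58
tool_pos: [472.8, 474.1, 242.8]
tcp_rot: [-3.141, 0.001, 1.696]
contact_force: [-0.2, -0.1, 0.2]
grip_width: 91.9
finger_force: 0.0
pot_square [ 4.6927e+02  1.0580e+02 -1.0000e-01] [ 4.7182e+02  1.0205e+02 -1.7000e-01] [ 4.7058e+02  1.0548e+02 -8.0000e-02]
pot_long [3.9838e+02 2.7590e+02 9.0000e-02] [4.0426e+02 2.7317e+02 2.0000e-02] [4.0011e+02 2.7475e+02 9.0000e-02]
pot_tall_round [ 406.99 -321.25    0.  ] [ 4.0772e+02 -3.2533e+02 -6.0000e-02] [ 4.0906e+02 -3.2191e+02 -1.0000e-02]
pot_small_round [5.7809e+02 2.7582e+02 1.4000e-01] [ 5.7749e+02  2.8657e+02 -3.0000e-02] [5.7928e+02 2.7570e+02 3.0000e-02]
```

View pics/l.png

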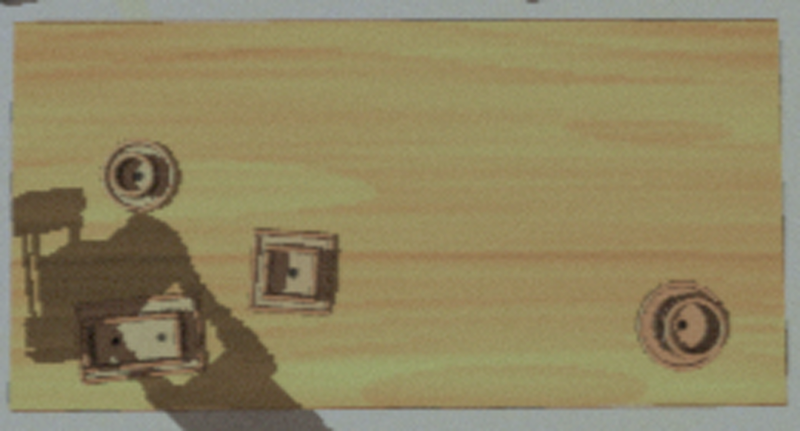

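View pics/m.png

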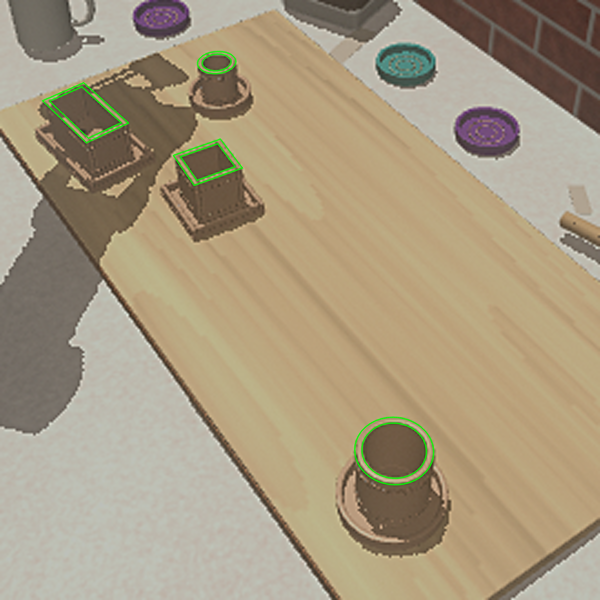

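All four planters stand upright in their own saucers. Against the earlier saucer fits they are about 2 mm off centre, which is fine for wells with 10 mm clearance. The arm is clear, so I'll hand in.

```bash
python3 -c "
from plant import workorder
print(workorder.close_job())"
```

```text
the job is handed in; nothing more can be done
None
```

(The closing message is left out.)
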